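# Mount the master ring on the locking mandrel

## Task

Slip the steel master ring over the spigot of the mandrel and lower it until it lies flat on its seat, without dropping or forcing it. Then press the orange lock button in the top of the spigot gently, until it snaps down and stays down, so that its lugs hold the ring. Ease off as soon as it has snapped rather than ramming it against its stop, and leave the other things on the plate where they are.

Things in the scene. Friction and masses are not known exactly. Their poses are not given: they have to be found in the camera images.
- master_ring: Bright steel ring, loose, lying flat on the plate: outside diameter 56 mm, bore 34 mm, 22 mm high, about 0.2 to 0.38 kg. Origin on its axis in the plane of its underside, z up.
- mandrel: Fixed mandrel: square aluminium foot 110 x 110 x 18 mm; on it a round blue pedestal 48 mm across, its top (the ring's seat) 45 mm above the plate; from that a steel spigot 31.2 mm across rises 30 mm, its last 4 mm tapered to 25 mm. Origin at the centre of the foot's underside, z up. The ring is wider than the pedestal, so fingers may hang below it.
- seat (a point): Centre of the seat on the pedestal, on the spigot's axis, 45 mm above the plate; a seated ring's origin is here. The seat bears at most 35 N from the ring, and the ring may not fall onto it faster than 0.35 m/s: lower it.
- spigot_top (a point): Centre of the spigot's top face, 75 mm above the plate. The orange button, 18 mm across, stands out of this face on the axis, 9 to 23 mm before it is pressed: that height differs with each set-up and is not measured, it must be felt. Button and spigot bear at most 20 N from the robot.
- lock (a joint): Lock button travel in m: 0 up, 0.007 down on its hard stop. Its over-centre spring resists with 2 N at first touch, a peak of about 9.5 N after 2.4 mm, then ever less, nothing at 5.2 mm; beyond that it pulls itself to the stop and stays. It drives three orange lugs 5.6 mm out of the spigot, 1.5 mm above a seated ring; a ring not fully down blocks them.
- brass_ring: Brass ring, bystander: outside 50 mm, bore 22 mm, 20 mm high; too small for the spigot. Origin on its axis at its underside.
- green_ring: Green-painted ring, bystander: outside 60 mm, bore 27 mm, 16 mm high; too small for the spigot. Origin on its axis at its underside.
- v_block: Dark steel V-block, bystander, 50 x 55 x 44 mm; origin at the centre of its underside.
- driver: Screwdriver lying on the plate, bystander, handle to its -x; origin at its underside.
- gauge_block: Small upright steel gauge block, bystander, 30 x 9 x 35 mm; origin at the centre of its underside.
- plug_gauge: Plug gauge lying on the plate, bystander, 95 mm long, 23 mm thick with a blue middle; origin at the underside of the middle.
Mind the look-alikes: they are no part of the job. What is shaped like the mandrel but black or red is not meant.

How it is judged:
By the outcome, as a careful person would: the job done as asked, in the order asked, and still so for the second after the job is handed in, with the robot touching nothing.
It also fails if it takes over 58 s, if anything falls off the work surface, if the arm or the gripper's body presses on something with over 40 N, if the wrist force passes 120 N, or if a joint passes its speed limit or range.

## Robot

A 7-joint arm with a two-finger parallel gripper is mounted at the origin on the work surface. World frame = base frame: x ahead of the robot, y to its left, z up, the work surface at z = 0. Lengths are in mm, angles in rad, forces in N, time in s.
With the tool pointing down it reaches from about 400 to 925 mm from the base axis. Payload 5.6 kg.
Tool frame: the origin (TCP) lies between the finger pads; the fingertips stand 14 mm ahead of it and the grasp point (between the pads) lies 5 mm behind it (r.tip_extent is the distance from the TCP to the fingertips, in mm); z points along the fingers, y is the line along which they close (so a half turn about z gives the same grasp; the last joint's range is limited). The gripper opens to 85 mm and grips with 20 to 120 N. Pads are 22 mm wide; open, the fingers measure 114 mm over their backs; the gripper's body (76 mm by 85 mm) begins 54 mm behind the grasp point. The pads swing forward as they close: fully open they stand 13 mm farther back than shut.
Start: joints at [-1.366, 0.468, -0.012, 1.603, 0.006, 1.071, -0.056], TCP at [159.467, 630.141, 245.29] pointing down, gripper open.
Joint ranges: [-2.53, 2.53], [-0.31, 2.02], [-1.57, 1.55], [0.28, 2.44], [-1.29, 4.43], [0.15, 1.84], [-2.92, 2.92]. Speed limits (rad/s): [2.57, 2.57, 3.14, 3.14, 3.14, 3.14, 3.14].

## Interface

Orientations are given as a unit quaternion [x, y, z, w].
In Python, from rig import r, optics gives the robot as it stands.
- The arm moves only by the tool carry_out, never from a script. Its argument "plan" is one flat list of numbers, 6 for each row, row after row: the shift along the tool's x, y, z in cm, then the turn, a rotation vector about the tool's x, y, z in degrees. A call has exactly 5 rows; each row is the pose to reach, as a shift and turn from the pose commanded when the call began, along the tool's axes at that moment; what a row does not reach only later rows make up. A row lasts 1/12 s, in which the tool goes at most 41.7 mm and 7.16 degrees, less where a joint would pass 70% of its speed; a pose out of reach is approached as far as the arm can. A call with a gripper value outside its range is refused whole. "claw" is the finger opening in cm, from 0 to 8.54, set as the call begins (left out, the last holds). The fingers move at their own pace and stop on an object; "grip_force" is the grip in N (left out, the last holds). Time passes only in rows, so rows that repeat a pose let the fingers close, or fill a call up. It gives the time, the measured TCP pose, the force, the opening and the grip force at its end, in the units of the state.
- r.observe(): the state, without advancing time (a new reading comes with each control period).
- optics.grab_frame(name): name is "scene" or "top"; returns the picture (384x512x3 uint8, red, green, blue); there is no depth.
- optics.calibration(name): a dict with "intrinsics" (3x3 intrinsics, pixels), "xyz" and "attitude" of the camera in the world. Camera axes: x right, y down, z forward; pixel columns grow to the right and rows downward; lengths in mm; the calibration is good to about 2 mm. A picture is of the moment at which its call begins. calibration takes no time and is no camera call.
- r.hand_in(): hands the job in; it is judged then, once.
The state is a dict: "t": time; "joints": joint angles; "joint_velocities": joint speeds; "joint_efforts": joint torques, N m; "ee_pos": TCP position; "tcp_rot": TCP orientation; "contact_force": force on the tool from outside, world axes, zero at the start; "torque": the same for the moment, N m; "gripper_width": finger opening in mm; "gripper_force": force on a finger pad.
Only numpy, scipy, OpenCV 4.12 (cv2) and the standard library are available. Lean on these libraries where they do the work, as an engineer would, in place of code of your own. Each camera call takes 0.05 s, during which the arm holds its last target. There are 200 camera calls.

## Working session

There is one attempt and no reset: what is moved stays moved. The work goes in short steps, Python scripts to look and compute and a tool call to move; the robot and the scene stay as the last step left them, time stands still between calls to the robot, and variables do not carry over. Pictures are saved under pics/ and viewed, at most 10 in all, crops included, and the job is handed in when it is done.

Besides the shell and the picture viewer there is one more tool, called after ">>>" as name(argument=value, ...), one argument or row to a line, values as JSON. carry_out: Moves the arm, as the interface text tells. Its arguments: {"type":"object","properties":{"plan":{"type":"array","items":{"type":"number"}},"claw":{"type":"number"},"grip_force":{"type":"number"}},"required":["plan"]}

```bash
mkdir -p pics; ls
python3 - <<'E'
from rig import r,optics
import cv2
print(r.observe())
for n in("scene","top"):
    f=optics.grab_frame(n); cv2.imwrite(f"pics/{n}0.png",f[:,:,::-1]); print(n,optics.calibration(n))
E
```

```text
pics
{'t': 0.0, 'joints': array([-1.36600329,  0.46836323, -0.011602  ,  1.60367133,  0.00600143,
        1.071395  , -0.05631172]), 'joint_velocities': array([ 0.00016342, -0.00075026, -0.00106887, -0.00028396, -0.00047158,
       -0.00200889, -0.00195508]), 'joint_efforts': array([-3.65159167e-04, -5.32377183e+01,  2.08120124e-02, -2.51301670e+01,
        1.13081653e-02,  7.74960819e-03, -7.92303609e-06]), 'ee_pos': array([159.35275713, 629.59110925, 244.32761126]), 'tcp_rot': array([ 1.23617188e-01,  9.92329572e-01, -8.99957932e-04, -4.79615489e-05]), 'contact_force': array([-0.50626246, -0.2580732 ,  0.51501513]), 'torque': array([ 0.00326659, -0.02119338,  0.00029966]), 'gripper_force': 0.0, 'gripper_width': 85.184993447747}
scene {'intrinsics': array([[438.36723499,   0.        , 245.9852759 ],
       [  0.        , 438.36723499, 194.5525806 ],
       [  0.        ,   0.        ,   1.        ]]), 'xyz': array([1003.78338115, -738.50832816,  911.58307557]), 'attitude': array([ 0.87843743,  0.28224169, -0.11548197, -0.36790111])}
top {'intrinsics': array([[425.63861124,   0.        , 264.18118476],
       [  0.        , 425.63861124, 193.42727701],
       [  0.        ,   0.        ,   1.        ]]), 'xyz': array([ 358.88985054,  -19.40144229, 1417.23029111]), 'attitude': array([-0.70225958,  0.70969031, -0.04101969,  0.03858146])}
```

View pics/scene0.png

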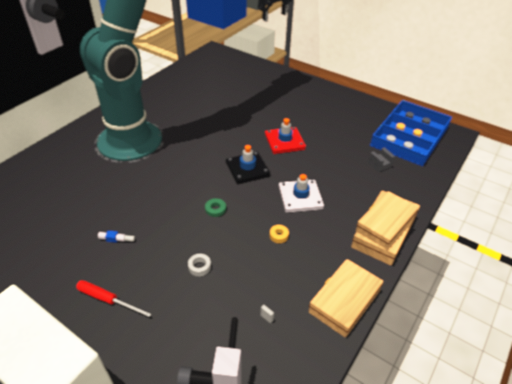

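View pics/top0.png

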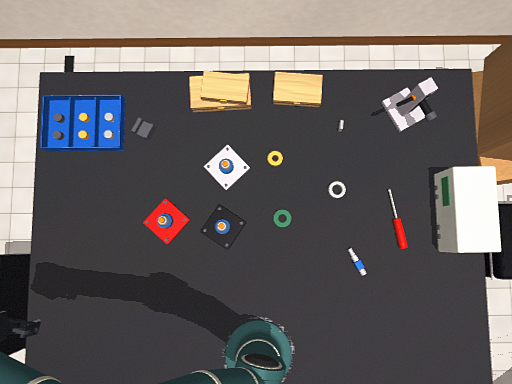

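The steel ring is at top (337,190) and scene (199,265). The mandrel with the aluminium foot is at top (227,167) and scene (301,195). The black and red mandrels are decoys.

```bash
cat > h.py <<'E'
import numpy as np,cv2
from rig import r,optics
from scipy.spatial.transform import Rotation as R
def ray(n,uv):
    c=optics.calibration(n);d=np.linalg.inv(c["intrinsics"])@[uv[0],uv[1],1.]
    return c["xyz"],R.from_quat(c["attitude"]).apply(d)
def onz(n,uv,z):
    o,d=ray(n,uv);return o+d*(z-o[2])/d[2]
def tri(a,b):
    (o1,d1),(o2,d2)=ray("top",a),ray("scene",b)
    s=np.linalg.lstsq(np.c_[d1,-d2],o2-o1,rcond=None)[0]
    p,q=o1+s[0]*d1,o2+s[1]*d2
    return (p+q)/2,np.linalg.norm(p-q)
def masks(f):
    h=cv2.cvtColor(f,cv2.COLOR_RGB2HSV);H,S,V=h[...,0],h[...,1],h[...,2]
    return dict(white=(V>130)&(S<60),blue=(H>95)&(H<125)&(S>90),orange=(H>3)&(H<22)&(S>110)&(V>120))
def blobs(f,key,uv,rad):
    m=masks(f)[key].astype(np.uint8)
    w=np.zeros_like(m);cv2.circle(w,uv,rad,1,-1);m*=w
    cs,_=cv2.findContours(m,cv2.RETR_EXTERNAL,cv2.CHAIN_APPROX_NONE)
    return max(cs,key=cv2.contourArea)
def tool(dw):  # world shift mm -> tool cm
    return R.from_quat(r.observe()["tcp_rot"]).inv().apply(dw)/10
E
cat > m.py <<'E'
from h import *
F={n:optics.grab_frame(n) for n in("top","scene")}
P=dict(top=dict(ring=(337,190),man=(227,167)),scene=dict(ring=(199,265),man=(301,190)))
E={}
for n in F:
    c=blobs(F[n],"white",P[n]["ring"],20);h=cv2.convexHull(c)[:,0].astype(float)
    print(n,"ring px",cv2.fitEllipse(c)); e=cv2.fitEllipse(c)[0];print(" @22",onz(n,e,22),"@11",onz(n,e,11))
    w=cv2.convexHull(blobs(F[n],"white",P[n]["man"],35)).astype(np.float32)
    M=cv2.moments(w);g=M["m10"]/M["m00"],M["m01"]/M["m00"]
    ap=cv2.approxPolyDP(w,6,True)[:,0]
    q=np.array([onz(n,a,18) for a in ap]);print(" foot@18",onz(n,g,18),len(ap),np.linalg.norm(q-np.roll(q,1,0),axis=1).round(),np.degrees(np.arctan2(*(np.roll(q,-1,0)-q)[:,[1,0]].T)).round())
    o=blobs(F[n],"orange",P[n]["man"],22);x=o[:,0];print(" orange",x.min(0),x.max(0),cv2.contourArea(o));E[n]=x.mean(0)
    b=blobs(F[n],"blue",P[n]["man"],22);eb=cv2.fitEllipse(cv2.convexHull(b));print(" blue",eb,onz(n,eb[0],45))
print(tri(E["top"],E["scene"]))
for n,k,s in(("top","man",(195,135)),):pass
z=np.hstack([cv2.resize(F["top"][y-28:y+28,x-28:x+28],(390,390),interpolation=0) for x,y in((227,167),(337,190))])
cv2.imwrite("pics/z1.png",z[:,:,::-1])
E
python3 m.py
```

```text
top ring px ((336.633056640625, 189.09945678710938), (15.946861267089844, 16.45334815979004), 104.65362548828125)
 @22 [ 528.58900014 -264.61104157   22.        ] @11 [ 529.92690877 -266.54427482   11.        ]
 foot@18 [607.46487353 100.11451431  18.        ] 4 [104. 105. 106. 107.] [-138.  131.   41.  -50.]
 orange [222 161] [227 166] 18.0
 blue ((225.65032958984375, 165.58529663085938), (13.954655647277832, 14.424577713012695), 135.4615478515625) [606.94134494  99.95556978  45.        ]
scene ring px ((198.81410217285156, 263.6020202636719), (21.2967586517334, 22.900859832763672), 53.24763870239258)
 @22 [ 530.81366004 -270.49858204   22.        ] @11 [ 524.96522713 -264.71148092   11.        ]
 foot@18 [610.40652443  91.94243389  18.        ] 4 [109. 116. 103. 120.] [ -51. -138.  132.   40.]
 orange [299 173] [307 180] 37.0
 blue ((300.9394226074219, 189.91079711914062), (14.946833610534668, 15.78611946105957), 170.27047729492188) [613.38845349  85.05957873  45.        ]
(array([607.39456588,  99.4902572 ,  82.92245275]), np.float64(1.9998203062742275))
```

View pics/z1.png

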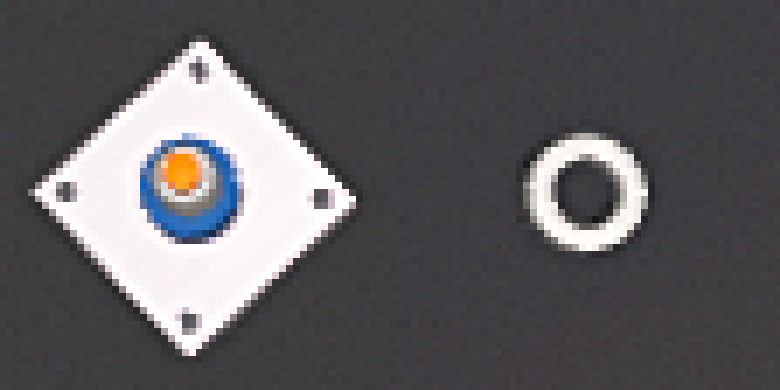

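>>> carry_out(
  plan=[-2, -1.6, 0, 0, 0, 0, -5, -4.1, 0, 0, 0, 0, -8.1, -6.6, 0, 0, 0, 0, -11.2, -9.1, 0, 0, 0, 0, -14.3, -11.6, 0, 0, 0, 0],
  claw=8.5,
)

```text
t: 0.62
ee_pos: [270.4, 480.9, 245.1]
tcp_rot: [0.123, 0.992, -0.0, 0.0]
contact_force: [1.4, 0.7, 0.1]
gripper_width: 85.0
gripper_force: 0.0
```

>>> carry_out(
  plan=[-3.1, -2.5, 0, 0, 0, 0, -6.2, -5, 0, 0, 0, 0, -9.3, -7.5, 0, 0, 0, 0, -12.4, -10, 0, 0, 0, 0, -15.5, -12.5, 0, 0, 0, 0],
)

```text
t: 1.03
ee_pos: [390.0, 321.6, 245.4]
tcp_rot: [0.124, 0.992, 0.0, 0.0]
contact_force: [1.1, -0.1, 0.8]
gripper_width: 84.7
gripper_force: 0.0
```

>>> carry_out(
  plan=[-3.1, -2.5, 0, 0, 0, 0, -6.2, -5, 0, 0, 0, 0, -9.1, -7.5, 0, 0, 0, 0, -11.5, -10.5, 0, 0, 0, 0, -13.1, -14, 0, 0, 0, 0],
)

```text
t: 1.45
ee_pos: [483.7, 154.0, 245.4]
tcp_rot: [0.124, 0.992, 0.0, 0.001]
contact_force: [1.0, 0.1, -0.2]
gripper_width: 85.0
gripper_force: 0.0
```

>>> carry_out(
  plan=[-1.3, -3.7, 0, 0, 0, 0, -2.6, -7.4, 0, 0, 0, 0, -3.9, -11.1, 0, 0, 0, 0, -5.2, -14.8, 0, 0, 0, 0, -6.5, -18.5, 0, 0, 0, 0],
)

```text
t: 1.87
ee_pos: [499.2, -41.6, 245.4]
tcp_rot: [0.124, 0.992, 0.0, 0.0]
contact_force: [1.2, 0.5, 0.8]
gripper_width: 84.9
gripper_force: 0.0
```

```bash
python3 -c "
from h import *
o=r.observe();print(r.tip_extent,o['t'],o['joints'].round(2),o['ee_pos'],o['tcp_rot'].round(4))
print(tool(np.array([528.5,-265,120])-o['ee_pos']))"
```

```text
14.0 1.8667 [-0.31  0.21  0.38  1.98 -0.1   0.96  1.44] [499.2366467  -41.59620296 245.4358046 ] [1.235e-01 9.923e-01 2.000e-04 2.000e-04]
[ -8.31051567 -20.94574991  12.53827359]
```

>>> carry_out(
  plan=[-1.4, -3.6, 1, 0, 0, 0, -2.8, -7.2, 2, 0, 0, 0, -4.2, -10.8, 3, 0, 0, 0, -5.6, -14.4, 4.5, 0, 0, 0, -6.9, -17.6, 6, 0, 0, 0],
)

```text
t: 2.28
ee_pos: [523.2, -229.9, 185.0]
tcp_rot: [0.124, 0.992, -0.0, 0.001]
contact_force: [1.4, 0.8, 0.2]
gripper_width: 85.1
gripper_force: 0.0
```

>>> carry_out(
  plan=[-0.7, -1.6, 2, 0, 0, 0, -1.2, -2.8, 4, 0, 0, 0, -1.3, -3.2, 6.5, 0, 0, 0, -1.3, -3.2, 7.5, 0, 0, 0, -1.3, -3.2, 7.5, 0, 0, 0],
)

```text
t: 2.7
ee_pos: [526.1, -260.6, 107.6]
tcp_rot: [0.124, 0.992, 0.001, -0.003]
contact_force: [-0.4, 0.6, 0.5]
gripper_width: 85.5
gripper_force: 0.0
```

Run:
```python
from h import *
o=r.observe();print(o['t'],o['ee_pos'],tool(np.array([528.5,-265,20])-o['ee_pos']))
F={n:optics.grab_frame(n) for n in("top","scene")}
z=np.hstack([cv2.resize(F[n][y-35:y+35,x-35:x+35],(400,400),interpolation=2) for n,x,y in(("top",337,190),("scene",199,255))])
cv2.imwrite("pics/z2.png",z[:,:,::-1])
```

```text
2.7 [ 526.10632823 -260.60027824  107.60619392] [-0.38936438 -0.37441072  8.75828387]
```

View pics/z2.png

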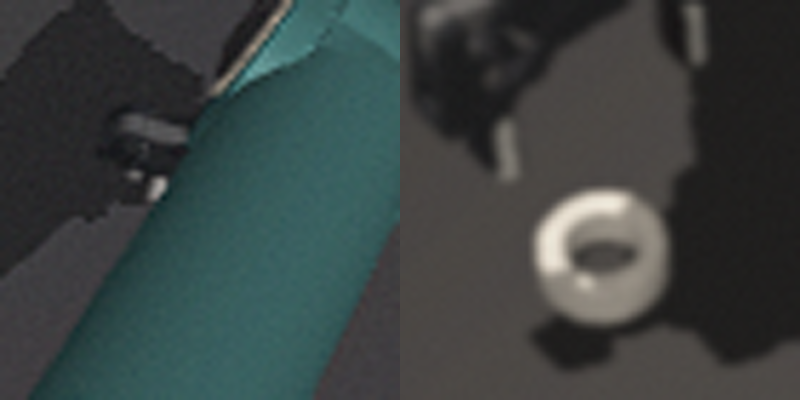

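>>> carry_out(
  plan=[-0.2, -0.2, 2, 0, 0, 0, -0.4, -0.4, 4.5, 0, 0, 0, -0.4, -0.4, 6.5, 0, 0, 0, -0.4, -0.4, 7.5, 0, 0, 0, -0.4, -0.4, 7.9, 0, 0, 0],
)

```text
t: 3.22
ee_pos: [531.1, -265.5, 31.1]
tcp_rot: [0.123, 0.992, 0.0, -0.0]
contact_force: [0.3, 0.3, -0.2]
gripper_width: 84.9
gripper_force: 0.0
```

>>> carry_out(
  plan=[0, 0, 0.2, 0, 0, 0, 0, 0, 0.3, 0, 0, 0, 0, 0, 0.4, 0, 0, 0, 0, 0, 0.5, 0, 0, 0, 0, 0, 0.5, 0, 0, 0],
)

```text
t: 3.63
ee_pos: [531.3, -266.5, 26.9]
tcp_rot: [0.124, 0.992, -0.0, 0.001]
contact_force: [0.1, 0.4, 0.5]
gripper_width: 85.1
gripper_force: 0.0
```

>>> carry_out(
  plan=[0.1, 0, 0.3, 0, 0, 0, 0.2, 0, 0.6, 0, 0, 0, 0.2, 0, 0.8, 0, 0, 0, 0.2, 0, 0.9, 0, 0, 0, 0.2, 0, 0.9, 0, 0, 0],
)

```text
t: 4.05
ee_pos: [528.7, -265.8, 16.9]
tcp_rot: [0.124, 0.992, 0.0, -0.0]
contact_force: [-0.2, -0.4, -0.5]
gripper_width: 84.8
gripper_force: 0.0
```

>>> carry_out(
  plan=[0, 0, 0, 0, 0, 0, 0, 0, 0, 0, 0, 0, 0, 0, 0, 0, 0, 0, 0, 0, 0, 0, 0, 0, 0, 0, 0, 0, 0, 0],
  claw=4.5,
  grip_force=40,
)

```text
t: 4.47
ee_pos: [529.0, -265.8, 17.9]
tcp_rot: [0.124, 0.992, 0.0, 0.0]
contact_force: [-1.3, 1.9, 5.8]
gripper_width: 54.9
gripper_force: 41.6
```

>>> carry_out(
  plan=[0, 0, 0, 0, 0, 0, 0, 0, 0, 0, 0, 0, 0, 0, 0, 0, 0, 0, 0, 0, 0, 0, 0, 0, 0, 0, 0, 0, 0, 0],
)

```text
t: 4.88
ee_pos: [529.1, -265.7, 17.9]
tcp_rot: [0.124, 0.992, 0.0, 0.0]
contact_force: [-2.0, 2.0, 6.0]
gripper_width: 55.1
gripper_force: 41.6
```

>>> carry_out(
  plan=[0, 0, -0.4, 0, 0, 0, 0, 0, -1.5, 0, 0, 0, 0, 0, -3.5, 0, 0, 0, 0, 0, -6, 0, 0, 0, 0, 0, -8.5, 0, 0, 0],
  grip_force=60,
)

```text
t: 5.3
ee_pos: [528.1, -265.7, 102.9]
tcp_rot: [0.124, 0.992, 0.0, -0.001]
contact_force: [0.4, 0.3, -3.9]
gripper_width: 54.1
gripper_force: 64.1
```

>>> carry_out(
  plan=[0, 0.5, -2, 0, 0, 0, 0.1, 2, -3.5, 0, 0, 0, 0.2, 4.5, -4.5, 0, 0, 0, 0.3, 7.5, -5, 0, 0, 0, 0.4, 10.5, -5, 0, 0, 0],
)

```text
t: 5.72
ee_pos: [551.3, -162.9, 154.2]
tcp_rot: [0.125, 0.992, -0.0, 0.001]
contact_force: [0.2, -0.0, -3.7]
gripper_width: 54.0
gripper_force: 64.1
```

>>> carry_out(
  plan=[0.1, 3, 0, 0, 0, 0, 0.2, 6, 0, 0, 0, 0, 0.3, 9, 0, 0, 0, 0, 0.4, 12, 0, 0, 0, 0, 0.5, 15, 0, 0, 0, 0],
)

```text
t: 6.13
ee_pos: [582.5, -15.1, 152.6]
tcp_rot: [0.124, 0.992, -0.0, -0.0]
contact_force: [0.4, -0.2, -3.4]
gripper_width: 53.7
gripper_force: 64.1
```

>>> carry_out(
  plan=[0.1, 3, 0, 0, 0, 0, 0.2, 6, 0, 0, 0, 0, 0.3, 8.5, 0, 0, 0, 0, 0.4, 10.5, 0, 0, 0, 0, 0.4, 11.5, 0, 0, 0, 0],
)

```text
t: 6.55
ee_pos: [606.8, 99.9, 152.3]
tcp_rot: [0.122, 0.993, 0.001, -0.0]
contact_force: [0.3, 0.6, -3.2]
gripper_width: 54.1
gripper_force: 64.1
```

>>> carry_out(
  plan=[0, 0, 0, 0, 0, 0, 0, 0, 0, 0, 0, 0, 0, 0, 0, 0, 0, 0, 0, 0, 0, 0, 0, 0, 0, 0, 0, 0, 0, 0],
)

```text
t: 6.97
ee_pos: [607.0, 94.1, 152.4]
tcp_rot: [0.125, 0.992, -0.0, 0.0]
contact_force: [-1.0, 0.6, -2.9]
gripper_width: 54.2
gripper_force: 64.1
```

Run:
```python
from h import *
o=r.observe();print(o['t'],o['ee_pos'],tool(np.array([607.5,99.8,130])-o['ee_pos']))
F={n:optics.grab_frame(n) for n in("top","scene")}
z=np.hstack([cv2.resize(F[n][y-35:y+35,x-35:x+35],(400,400),interpolation=0) for n,x,y in(("top",227,162),("scene",301,180))])
cv2.imwrite("pics/z3.png",z[:,:,::-1])
```

```text
6.9667 [607.02719376  94.05578298 152.42653907] [0.0968024  0.56951825 2.24231366]
```

View pics/z3.png

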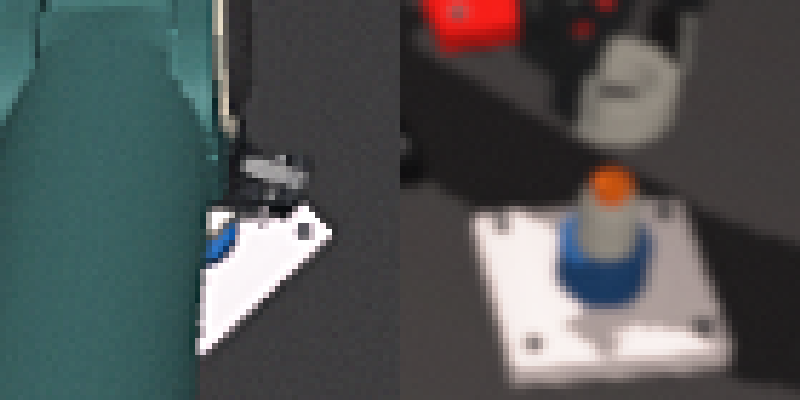

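Scene crop: the ring is held level above the spigot, with the button at about (303,177). The top view is blocked by the arm. I'll centre the ring and compare it with the spigot in the scene view.

>>> carry_out(
  plan=[0, 0.2, 0.2, 0, 0, 0, 0, 0.4, 0.6, 0, 0, 0, 0.1, 0.5, 0.9, 0, 0, 0, 0.1, 0.6, 1.0, 0, 0, 0, 0.1, 0.6, 1.0, 0, 0, 0],
)

```text
t: 7.48
ee_pos: [607.2, 102.5, 141.6]
tcp_rot: [0.123, 0.992, -0.0, -0.001]
contact_force: [-0.6, -0.1, -2.9]
gripper_width: 54.0
gripper_force: 64.1
```

```bash
cat > m2.py <<'E'
from h import *
def proj(n,p):
    c=optics.calibration(n);q=R.from_quat(c["attitude"]).inv().apply(np.asarray(p)-c["xyz"]);q=q@c["intrinsics"].T
    return q[:,:2]/q[:,2:]
def cyl(x,y,z,d,h):
    a=np.linspace(0,2*np.pi,60);b=np.c_[x+d/2*np.cos(a),y+d/2*np.sin(a),0*a]
    return np.r_[b+[0,0,z],b+[0,0,z+h]]
o=r.observe();e=o['ee_pos'];print(o['t'],e,o['contact_force'])
f=optics.grab_frame("scene")
ori=cv2.imread("pics/scene0.png")[:,:,::-1]
bb=lambda p:np.r_[p.min(0),p.max(0)].round(1)
c=proj("scene",cyl(e[0],e[1],e[2]-18,56,22));print("ring model",bb(c))
b=proj("scene",cyl(607.5,99.8,18,48,27));print("pedestal model",bb(b))
B=blobs(ori.copy(),"blue",(301,190),22)[:,0];print("pedestal seen",bb(B))
c=proj("scene",cyl(528.5,-265,0,56,22));print("plate ring model",bb(c))
x0,y0=265,140
cv2.imwrite("pics/z4.png",cv2.resize(f[y0:y0+60,x0:x0+70],None,fx=10,fy=10,interpolation=0)[:,:,::-1])
E
python3 m2.py
```

```text
7.4833 [607.16076891 102.51415951 141.58737744] [-0.6289485  -0.06795419 -2.88339513]
ring model [294.7 152.2 316.  171.6]
pedestal model [292.7 180.5 310.2 198.7]
pedestal seen [294 185 308 197]
plate ring model [188.3 252.8 211.2 276.2]
```

View pics/z4.png

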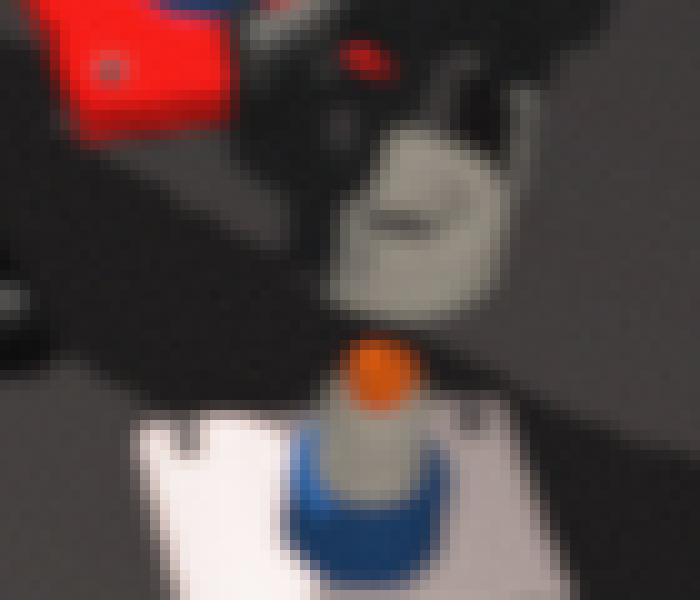

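>>> carry_out(
  plan=[-0.1, -0.1, 0.5, 0, 0, 0, -0.1, -0.2, 1.2, 0, 0, 0, -0.1, -0.2, 1.7, 0, 0, 0, -0.1, -0.2, 2.0, 0, 0, 0, -0.1, -0.2, 2.0, 0, 0, 0],
)

```text
t: 7.95
ee_pos: [607.4, 99.7, 121.1]
tcp_rot: [0.124, 0.992, -0.0, -0.001]
contact_force: [0.2, -0.3, -3.5]
gripper_width: 53.9
gripper_force: 64.1
```

>>> carry_out(
  plan=[0, 0, 0, 0, 0, 0, 0, 0, 0, 0, 0, 0, 0, 0, 0, 0, 0, 0, 0, 0, 0, 0, 0, 0, 0, 0, 0, 0, 0, 0],
)

```text
t: 8.37
ee_pos: [608.2, 99.9, 122.6]
tcp_rot: [0.124, 0.992, 0.0, 0.0]
contact_force: [0.2, -0.1, -3.3]
gripper_width: 54.0
gripper_force: 64.1
```

Run:
```python
from h import *
o=r.observe();print(o['t'],o['ee_pos'],o['contact_force'],o['torque'],tool(np.array([607.8,99.7,121])-o['ee_pos']))
```

```text
8.3667 [608.23174647  99.92488586 122.55963415] [ 0.20514889 -0.10839112 -3.26845055] [-0.0130721   0.04120549  0.00515609] [ 0.03640552 -0.03243747  0.15593852]
```

>>> carry_out(
  plan=[0, 0, 0.4, 0, 0, 0, 0, 0, 1.0, 0, 0, 0, 0, 0, 1.6, 0, 0, 0, 0, 0, 2.1, 0, 0, 0, 0, 0, 2.4, 0, 0, 0],
)

```text
t: 8.78
ee_pos: [607.4, 99.8, 97.0]
tcp_rot: [0.124, 0.992, -0.0, -0.001]
contact_force: [-0.5, 0.4, -2.9]
gripper_width: 53.9
gripper_force: 64.1
```

>>> carry_out(
  plan=[0, 0, 0.1, 0, 0, 0, 0, 0, 0.1, 0, 0, 0, 0, 0, 0.2, 0, 0, 0, 0, 0, 0.3, 0, 0, 0, 0, 0, 0.3, 0, 0, 0],
)

```text
t: 9.2
ee_pos: [608.2, 99.9, 95.3]
tcp_rot: [0.124, 0.992, 0.0, 0.0]
contact_force: [0.2, -0.2, -3.4]
gripper_width: 54.1
gripper_force: 64.1
```

>>> carry_out(
  plan=[0, 0, 0.1, 0, 0, 0, 0, 0, 0.1, 0, 0, 0, 0, 0, 0.2, 0, 0, 0, 0, 0, 0.2, 0, 0, 0, 0, 0, 0.2, 0, 0, 0],
)

```text
t: 9.62
ee_pos: [608.1, 99.9, 93.3]
tcp_rot: [0.124, 0.992, 0.0, -0.0]
contact_force: [-0.7, -0.2, -3.6]
gripper_width: 54.2
gripper_force: 64.1
```

>>> carry_out(
  plan=[0, 0, 0.1, 0, 0, 0, 0, 0, 0.1, 0, 0, 0, 0, 0, 0.2, 0, 0, 0, 0, 0, 0.2, 0, 0, 0, 0, 0, 0.2, 0, 0, 0],
)

```text
t: 10.03
ee_pos: [608.1, 99.9, 91.2]
tcp_rot: [0.124, 0.992, -0.0, -0.0]
contact_force: [-0.7, -0.4, -3.4]
gripper_width: 54.3
gripper_force: 64.1
```

>>> carry_out(
  plan=[0, 0, 0.05, 0, 0, 0, 0, 0, 0.1, 0, 0, 0, 0, 0, 0.1, 0, 0, 0, 0, 0, 0.1, 0, 0, 0, 0, 0, 0.1, 0, 0, 0],
)

```text
t: 10.45
ee_pos: [608.1, 99.9, 90.3]
tcp_rot: [0.124, 0.992, 0.0, 0.0]
contact_force: [-0.8, -0.0, -3.4]
gripper_width: 54.1
gripper_force: 64.1
```

>>> carry_out(
  plan=[0, 0, 0.05, 0, 0, 0, 0, 0, 0.1, 0, 0, 0, 0, 0, 0.1, 0, 0, 0, 0, 0, 0.1, 0, 0, 0, 0, 0, 0.1, 0, 0, 0],
)

```text
t: 10.87
ee_pos: [608.1, 99.9, 89.3]
tcp_rot: [0.124, 0.992, 0.0, 0.0]
contact_force: [0.6, 0.0, -4.1]
gripper_width: 53.9
gripper_force: 64.1
```

>>> carry_out(
  plan=[0, 0, 0.05, 0, 0, 0, 0, 0, 0.1, 0, 0, 0, 0, 0, 0.1, 0, 0, 0, 0, 0, 0.1, 0, 0, 0, 0, 0, 0.1, 0, 0, 0],
)

```text
t: 11.28
ee_pos: [608.1, 99.9, 88.3]
tcp_rot: [0.124, 0.992, 0.0, 0.0]
contact_force: [0.2, 0.6, -3.3]
gripper_width: 54.4
gripper_force: 64.1
```

>>> carry_out(
  plan=[0, 0, 0.05, 0, 0, 0, 0, 0, 0.1, 0, 0, 0, 0, 0, 0.2, 0, 0, 0, 0, 0, 0.2, 0, 0, 0, 0, 0, 0.2, 0, 0, 0],
)

```text
t: 11.7
ee_pos: [608.0, 99.8, 86.2]
tcp_rot: [0.124, 0.992, -0.0, -0.0]
contact_force: [0.1, -1.3, -2.9]
gripper_width: 54.2
gripper_force: 64.1
```

>>> carry_out(
  plan=[0, 0, 0.1, 0, 0, 0, 0, 0, 0.2, 0, 0, 0, 0, 0, 0.3, 0, 0, 0, 0, 0, 0.3, 0, 0, 0, 0, 0, 0.3, 0, 0, 0],
)

```text
t: 12.12
ee_pos: [608.0, 99.8, 83.2]
tcp_rot: [0.124, 0.992, -0.0, -0.0]
contact_force: [0.3, 0.2, -3.6]
gripper_width: 53.9
gripper_force: 64.1
```

>>> carry_out(
  plan=[0, 0, 0.2, 0, 0, 0, 0, 0, 0.4, 0, 0, 0, 0, 0, 0.6, 0, 0, 0, 0, 0, 0.7, 0, 0, 0, 0, 0, 0.7, 0, 0, 0],
)

```text
t: 12.53
ee_pos: [607.8, 99.9, 75.9]
tcp_rot: [0.124, 0.992, -0.0, -0.0]
contact_force: [-0.3, 0.0, -3.7]
gripper_width: 54.2
gripper_force: 64.1
```

>>> carry_out(
  plan=[0, 0, 0.2, 0, 0, 0, 0, 0, 0.4, 0, 0, 0, 0, 0, 0.6, 0, 0, 0, 0, 0, 0.7, 0, 0, 0, 0, 0, 0.7, 0, 0, 0],
)

```text
t: 12.95
ee_pos: [607.8, 99.8, 68.9]
tcp_rot: [0.124, 0.992, -0.0, -0.0]
contact_force: [-0.2, -0.4, -3.8]
gripper_width: 53.9
gripper_force: 64.1
```

>>> carry_out(
  plan=[0, 0, 0.1, 0, 0, 0, 0, 0, 0.2, 0, 0, 0, 0, 0, 0.3, 0, 0, 0, 0, 0, 0.3, 0, 0, 0, 0, 0, 0.3, 0, 0, 0],
)

```text
t: 13.37
ee_pos: [608.0, 99.9, 66.2]
tcp_rot: [0.124, 0.992, 0.0, -0.0]
contact_force: [-0.6, 0.1, -3.2]
gripper_width: 53.8
gripper_force: 64.1
```

>>> carry_out(
  plan=[0, 0, 0.05, 0, 0, 0, 0, 0, 0.1, 0, 0, 0, 0, 0, 0.15, 0, 0, 0, 0, 0, 0.15, 0, 0, 0, 0, 0, 0.15, 0, 0, 0],
)

```text
t: 13.78
ee_pos: [608.1, 99.9, 64.8]
tcp_rot: [0.124, 0.992, 0.0, -0.0]
contact_force: [0.1, -0.0, -3.6]
gripper_width: 54.3
gripper_force: 64.1
```

>>> carry_out(
  plan=[0, 0, 0.05, 0, 0, 0, 0, 0, 0.05, 0, 0, 0, 0, 0, 0.1, 0, 0, 0, 0, 0, 0.1, 0, 0, 0, 0, 0, 0.1, 0, 0, 0],
)

```text
t: 14.2
ee_pos: [608.1, 99.9, 63.8]
tcp_rot: [0.124, 0.992, 0.0, -0.0]
contact_force: [0.4, -0.0, -3.3]
gripper_width: 54.1
gripper_force: 64.1
```

>>> carry_out(
  plan=[0, 0, 0.03, 0, 0, 0, 0, 0, 0.05, 0, 0, 0, 0, 0, 0.05, 0, 0, 0, 0, 0, 0.05, 0, 0, 0, 0, 0, 0.05, 0, 0, 0],
)

```text
t: 14.62
ee_pos: [608.1, 99.9, 63.3]
tcp_rot: [0.124, 0.992, -0.0, 0.0]
contact_force: [-0.4, -0.1, -3.4]
gripper_width: 54.4
gripper_force: 64.1
```

>>> carry_out(
  plan=[0, 0, 0.03, 0, 0, 0, 0, 0, 0.05, 0, 0, 0, 0, 0, 0.05, 0, 0, 0, 0, 0, 0.05, 0, 0, 0, 0, 0, 0.05, 0, 0, 0],
)

```text
t: 15.03
ee_pos: [608.1, 99.9, 63.2]
tcp_rot: [0.124, 0.992, 0.0, 0.0]
contact_force: [-2.1, -0.2, 2.6]
gripper_width: 54.1
gripper_force: 64.7
```

>>> carry_out(
  plan=[0, 0, 0, 0, 0, 0, 0, 0, 0, 0, 0, 0, 0, 0, 0, 0, 0, 0, 0, 0, 0, 0, 0, 0, 0, 0, 0, 0, 0, 0],
  claw=7.8,
)

```text
t: 15.45
ee_pos: [608.3, 99.9, 62.8]
tcp_rot: [0.124, 0.992, 0.0, 0.0]
contact_force: [-0.7, -0.4, -0.0]
gripper_width: 78.0
gripper_force: 0.0
```

>>> carry_out(
  plan=[0, 0, 0, 0, 0, 0, 0, 0, 0, 0, 0, 0, 0, 0, -0.4, 0, 0, 0, 0, 0, -1.4, 0, 0, 0, 0, 0, -3, 0, 0, 0],
)

```text
t: 15.87
ee_pos: [607.1, 99.7, 92.4]
tcp_rot: [0.124, 0.992, -0.001, -0.001]
contact_force: [-0.0, -0.4, 0.6]
gripper_width: 78.1
gripper_force: 0.0
```

>>> carry_out(
  plan=[0, 0, -2.5, 0, 0, 0, 0, 0, -5, 0, 0, 0, 0, 0, -6.5, 0, 0, 0, 0, 0, -7, 0, 0, 0, 0, 0, -7, 0, 0, 0],
)

```text
t: 16.28
ee_pos: [609.1, 100.1, 165.0]
tcp_rot: [0.124, 0.992, 0.001, 0.002]
contact_force: [0.8, 1.0, -0.7]
gripper_width: 78.0
gripper_force: 0.0
```

Run:
```python
from h import *
o=r.observe();print(o['t'],o['ee_pos'],o['contact_force'])
f=optics.grab_frame("scene")
cv2.imwrite("pics/z5.png",cv2.resize(f[135:215,260:350],None,fx=7,fy=7,interpolation=0)[:,:,::-1])
```

```text
16.2833 [609.09791812 100.05967241 164.95564731] [ 0.77582594  0.98150325 -0.72671491]
```

View pics/z5.png

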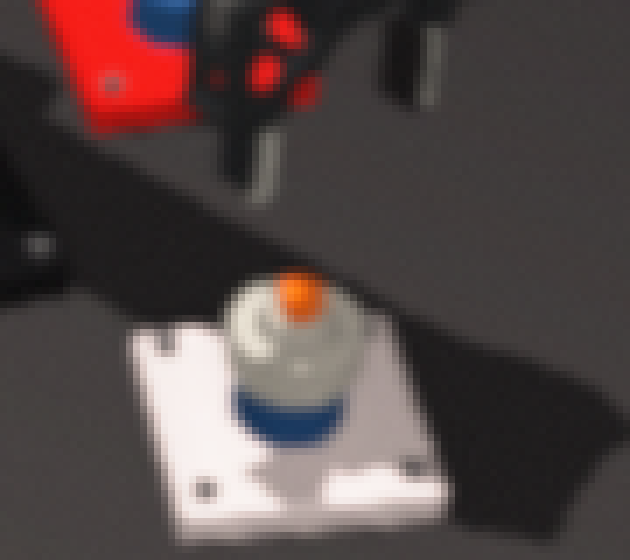

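The ring sits down on the pedestal with the orange button showing at scene (303,177). Next: close the fingers and feel for the button.

>>> carry_out(
  plan=[0, 0, 0.5, 0, 0, 0, 0, 0, 1, 0, 0, 0, 0, 0, 1.5, 0, 0, 0, 0, 0, 2, 0, 0, 0, 0, 0, 2.5, 0, 0, 0],
  claw=0,
  grip_force=20,
)

```text
t: 16.75
ee_pos: [607.6, 99.7, 136.3]
tcp_rot: [0.124, 0.992, -0.0, -0.001]
contact_force: [0.0, -0.7, -0.4]
gripper_width: 17.0
gripper_force: 0.0
```

>>> carry_out(
  plan=[0, 0, 0.5, 0, 0, 0, 0, 0, 1, 0, 0, 0, 0, 0, 1.5, 0, 0, 0, 0, 0, 1.9, 0, 0, 0, 0, 0, 2, 0, 0, 0],
)

```text
t: 17.17
ee_pos: [607.6, 99.8, 116.9]
tcp_rot: [0.124, 0.992, -0.0, -0.001]
contact_force: [0.3, 1.2, 0.2]
gripper_width: -0.2
gripper_force: 0.0
```

>>> carry_out(
  plan=[0, 0, 0, 0, 0, 0, 0, 0, 0, 0, 0, 0, 0, 0, 0, 0, 0, 0, 0, 0, 0, 0, 0, 0, 0, 0, 0, 0, 0, 0],
)

```text
t: 17.58
ee_pos: [608.2, 99.9, 118.1]
tcp_rot: [0.124, 0.992, 0.0, 0.0]
contact_force: [0.4, -0.2, 0.5]
gripper_width: 0.0
gripper_force: 0.0
```

>>> carry_out(
  plan=[0, 0, 0.1, 0, 0, 0, 0, 0, 0.3, 0, 0, 0, 0, 0, 0.4, 0, 0, 0, 0, 0, 0.5, 0, 0, 0, 0, 0, 0.5, 0, 0, 0],
)

```text
t: 18.0
ee_pos: [607.9, 99.8, 112.4]
tcp_rot: [0.124, 0.992, -0.0, -0.0]
contact_force: [0.2, -0.5, -0.2]
gripper_width: -0.4
gripper_force: 0.0
```

>>> carry_out(
  plan=[0, 0, 0.05, 0, 0, 0, 0, 0, 0.1, 0, 0, 0, 0, 0, 0.1, 0, 0, 0, 0, 0, 0.1, 0, 0, 0, 0, 0, 0.1, 0, 0, 0],
)

```text
t: 18.42
ee_pos: [608.1, 99.9, 111.8]
tcp_rot: [0.124, 0.992, 0.0, 0.0]
contact_force: [0.2, 0.1, -0.4]
gripper_width: 0.0
gripper_force: 0.0
```

>>> carry_out(
  plan=[0, 0, 0.05, 0, 0, 0, 0, 0, 0.1, 0, 0, 0, 0, 0, 0.1, 0, 0, 0, 0, 0, 0.1, 0, 0, 0, 0, 0, 0.1, 0, 0, 0],
)

```text
t: 18.83
ee_pos: [608.1, 99.9, 110.8]
tcp_rot: [0.124, 0.992, 0.0, 0.0]
contact_force: [0.4, 0.2, 0.9]
gripper_width: -0.2
gripper_force: 0.0
```

>>> carry_out(
  plan=[0, 0, 0.05, 0, 0, 0, 0, 0, 0.1, 0, 0, 0, 0, 0, 0.1, 0, 0, 0, 0, 0, 0.1, 0, 0, 0, 0, 0, 0.1, 0, 0, 0],
)

```text
t: 19.25
ee_pos: [608.1, 99.9, 109.8]
tcp_rot: [0.124, 0.992, 0.0, 0.0]
contact_force: [-0.2, 0.8, -0.8]
gripper_width: 0.1
gripper_force: 0.0
```

>>> carry_out(
  plan=[0, 0, 0.05, 0, 0, 0, 0, 0, 0.1, 0, 0, 0, 0, 0, 0.1, 0, 0, 0, 0, 0, 0.1, 0, 0, 0, 0, 0, 0.1, 0, 0, 0],
)

```text
t: 19.67
ee_pos: [608.1, 99.9, 108.8]
tcp_rot: [0.124, 0.992, 0.0, 0.0]
contact_force: [-0.4, 0.5, 0.2]
gripper_width: 0.1
gripper_force: 0.0
```

>>> carry_out(
  plan=[0, 0, 0.05, 0, 0, 0, 0, 0, 0.1, 0, 0, 0, 0, 0, 0.1, 0, 0, 0, 0, 0, 0.1, 0, 0, 0, 0, 0, 0.1, 0, 0, 0],
)

```text
t: 20.08
ee_pos: [608.1, 99.9, 107.8]
tcp_rot: [0.124, 0.992, 0.0, 0.0]
contact_force: [0.4, -0.3, 0.3]
gripper_width: -0.3
gripper_force: 0.0
```

>>> carry_out(
  plan=[0, 0, 0.05, 0, 0, 0, 0, 0, 0.1, 0, 0, 0, 0, 0, 0.1, 0, 0, 0, 0, 0, 0.1, 0, 0, 0, 0, 0, 0.1, 0, 0, 0],
)

```text
t: 20.5
ee_pos: [608.1, 99.9, 106.8]
tcp_rot: [0.124, 0.992, 0.0, 0.0]
contact_force: [0.1, 0.2, 0.6]
gripper_width: -0.3
gripper_force: 0.0
```

>>> carry_out(
  plan=[0, 0, 0.05, 0, 0, 0, 0, 0, 0.1, 0, 0, 0, 0, 0, 0.1, 0, 0, 0, 0, 0, 0.1, 0, 0, 0, 0, 0, 0.1, 0, 0, 0],
)

```text
t: 20.92
ee_pos: [608.1, 99.9, 105.8]
tcp_rot: [0.124, 0.992, 0.0, 0.0]
contact_force: [-0.7, 0.3, -0.0]
gripper_width: -0.1
gripper_force: 0.0
```

>>> carry_out(
  plan=[0, 0, 0.05, 0, 0, 0, 0, 0, 0.1, 0, 0, 0, 0, 0, 0.1, 0, 0, 0, 0, 0, 0.1, 0, 0, 0, 0, 0, 0.1, 0, 0, 0],
)

```text
t: 21.33
ee_pos: [608.1, 99.9, 104.8]
tcp_rot: [0.124, 0.992, 0.0, 0.0]
contact_force: [-0.1, 0.3, -0.4]
gripper_width: 0.2
gripper_force: 0.0
```

>>> carry_out(
  plan=[0, 0, 0.05, 0, 0, 0, 0, 0, 0.1, 0, 0, 0, 0, 0, 0.1, 0, 0, 0, 0, 0, 0.1, 0, 0, 0, 0, 0, 0.1, 0, 0, 0],
)

```text
t: 21.75
ee_pos: [608.1, 99.9, 103.8]
tcp_rot: [0.124, 0.992, -0.0, -0.0]
contact_force: [0.1, 0.4, 0.0]
gripper_width: -0.1
gripper_force: 0.0
```

>>> carry_out(
  plan=[0, 0, 0.05, 0, 0, 0, 0, 0, 0.1, 0, 0, 0, 0, 0, 0.1, 0, 0, 0, 0, 0, 0.1, 0, 0, 0, 0, 0, 0.1, 0, 0, 0],
)

```text
t: 22.17
ee_pos: [608.1, 99.9, 102.8]
tcp_rot: [0.124, 0.992, 0.0, 0.0]
contact_force: [0.5, -0.8, -0.2]
gripper_width: 0.3
gripper_force: 0.0
```

>>> carry_out(
  plan=[0, 0, 0.05, 0, 0, 0, 0, 0, 0.1, 0, 0, 0, 0, 0, 0.1, 0, 0, 0, 0, 0, 0.1, 0, 0, 0, 0, 0, 0.1, 0, 0, 0],
)

```text
t: 22.58
ee_pos: [608.1, 99.9, 101.8]
tcp_rot: [0.124, 0.992, 0.0, -0.0]
contact_force: [-0.7, -0.2, 0.5]
gripper_width: 0.3
gripper_force: 0.0
```

>>> carry_out(
  plan=[0, 0, 0.05, 0, 0, 0, 0, 0, 0.1, 0, 0, 0, 0, 0, 0.1, 0, 0, 0, 0, 0, 0.1, 0, 0, 0, 0, 0, 0.1, 0, 0, 0],
)

```text
t: 23.0
ee_pos: [608.1, 99.9, 100.8]
tcp_rot: [0.124, 0.992, 0.0, 0.0]
contact_force: [-0.7, -0.2, -0.9]
gripper_width: 0.1
gripper_force: 0.0
```

>>> carry_out(
  plan=[0, 0, 0.05, 0, 0, 0, 0, 0, 0.1, 0, 0, 0, 0, 0, 0.1, 0, 0, 0, 0, 0, 0.1, 0, 0, 0, 0, 0, 0.1, 0, 0, 0],
)

```text
t: 23.42
ee_pos: [608.1, 99.9, 99.9]
tcp_rot: [0.124, 0.992, 0.0, 0.0]
contact_force: [-0.3, 0.2, 2.0]
gripper_width: -0.1
gripper_force: 0.8
```

>>> carry_out(
  plan=[0, 0, 0.05, 0, 0, 0, 0, 0, 0.1, 0, 0, 0, 0, 0, 0.1, 0, 0, 0, 0, 0, 0.1, 0, 0, 0, 0, 0, 0.1, 0, 0, 0],
)

```text
t: 23.83
ee_pos: [608.2, 99.9, 99.2]
tcp_rot: [0.124, 0.992, 0.0, 0.0]
contact_force: [-1.9, 0.4, 4.6]
gripper_width: 0.0
gripper_force: 2.5
```

>>> carry_out(
  plan=[0, 0, 0.05, 0, 0, 0, 0, 0, 0.1, 0, 0, 0, 0, 0, 0.1, 0, 0, 0, 0, 0, 0.1, 0, 0, 0, 0, 0, 0.1, 0, 0, 0],
)

```text
t: 24.25
ee_pos: [608.2, 99.9, 98.5]
tcp_rot: [0.124, 0.992, 0.0, 0.0]
contact_force: [-2.6, -0.2, 6.8]
gripper_width: 0.3
gripper_force: 3.7
```

>>> carry_out(
  plan=[0, 0, 0.05, 0, 0, 0, 0, 0, 0.1, 0, 0, 0, 0, 0, 0.1, 0, 0, 0, 0, 0, 0.1, 0, 0, 0, 0, 0, 0.1, 0, 0, 0],
)

```text
t: 24.67
ee_pos: [608.2, 99.9, 97.7]
tcp_rot: [0.124, 0.992, 0.0, 0.0]
contact_force: [-3.1, 0.2, 9.1]
gripper_width: -0.0
gripper_force: 4.4
```

>>> carry_out(
  plan=[0, 0, 0.05, 0, 0, 0, 0, 0, 0.1, 0, 0, 0, 0, 0, 0.1, 0, 0, 0, 0, 0, 0.1, 0, 0, 0, 0, 0, 0.1, 0, 0, 0],
)

```text
t: 25.08
ee_pos: [608.2, 99.9, 96.6]
tcp_rot: [0.124, 0.992, 0.0, 0.0]
contact_force: [-2.6, -0.1, 7.3]
gripper_width: 0.1
gripper_force: 3.8
```

Past the peak. Smaller steps now.

>>> carry_out(
  plan=[0, 0, 0.03, 0, 0, 0, 0, 0, 0.05, 0, 0, 0, 0, 0, 0.05, 0, 0, 0, 0, 0, 0.05, 0, 0, 0, 0, 0, 0.05, 0, 0, 0],
)

```text
t: 25.5
ee_pos: [608.2, 99.9, 95.6]
tcp_rot: [0.124, 0.992, 0.0, 0.0]
contact_force: [-1.8, -0.3, 3.9]
gripper_width: 0.2
gripper_force: 2.2
```

>>> carry_out(
  plan=[0, 0, 0.03, 0, 0, 0, 0, 0, 0.05, 0, 0, 0, 0, 0, 0.05, 0, 0, 0, 0, 0, 0.05, 0, 0, 0, 0, 0, 0.05, 0, 0, 0],
)

```text
t: 25.92
ee_pos: [607.9, 99.9, 94.4]
tcp_rot: [0.124, 0.992, -0.0, -0.0]
contact_force: [-0.3, -0.3, 0.1]
gripper_width: 0.1
gripper_force: 0.0
```

Force has vanished at about 5.5 mm of travel, so it snapped. Retreat and look.

>>> carry_out(
  plan=[0, 0, -0.1, 0, 0, 0, 0, 0, -0.6, 0, 0, 0, 0, 0, -2, 0, 0, 0, 0, 0, -4, 0, 0, 0, 0, 0, -6, 0, 0, 0],
)

```text
t: 26.33
ee_pos: [608.0, 99.7, 156.2]
tcp_rot: [0.124, 0.992, -0.0, -0.0]
contact_force: [0.4, 0.2, 0.8]
gripper_width: 0.1
gripper_force: 0.0
```

>>> carry_out(
  plan=[0, -2, -2, 0, 0, 0, 0, -5, -4, 0, 0, 0, 0, -8, -5, 0, 0, 0, 0, -11, -5, 0, 0, 0, 0, -13, -5, 0, 0, 0],
)

```text
t: 26.75
ee_pos: [576.2, -29.6, 207.5]
tcp_rot: [0.125, 0.992, -0.0, 0.002]
contact_force: [0.6, -0.4, -0.2]
gripper_width: 0.0
gripper_force: 0.0
```

>>> carry_out(
  plan=[0, -2, 0, 0, 0, 0, 0, -4, 0, 0, 0, 0, 0, -6, 0, 0, 0, 0, 0, -7, 0, 0, 0, 0, 0, -7, 0, 0, 0, 0],
)

```text
t: 27.17
ee_pos: [558.6, -96.9, 206.0]
tcp_rot: [0.126, 0.992, -0.0, 0.001]
contact_force: [0.5, -0.2, 0.7]
gripper_width: 0.1
gripper_force: 0.0
```

Run:
```python
from h import *
F={n:optics.grab_frame(n) for n in("top","scene")}
z=np.hstack([cv2.resize(F[n][y-30:y+30,x-30:x+30],(400,400),interpolation=0) for n,x,y in(("top",227,165),("scene",301,182))])
cv2.imwrite("pics/z6.png",z[:,:,::-1]);print(r.observe()['t'])
```

```text
27.2667
```

View pics/z6.png

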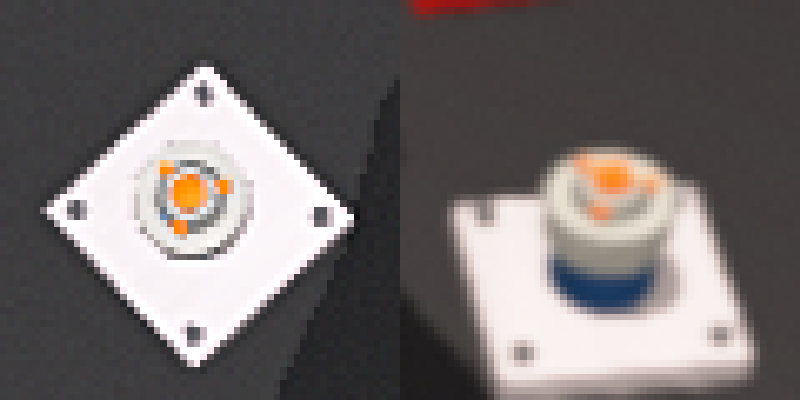

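The three orange lugs are out over the seated ring, around top (226,163), and the button is down.

```bash
python3 -c "
from rig import r
print(r.hand_in())"
```

```text
the job is handed in; nothing more can be done
None
```

The steel ring lies flat on the mandrel's seat and the lock button has snapped down, with its three lugs visible over the ring in both camera views. The job was handed in at about 27 s, with the arm clear; no verdict came back.

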